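Hold the roof over the model house for gluing

ROBOT

A 6-joint arm with a two-finger parallel gripper is mounted at the origin on the work surface. World frame = base frame: x ahead of the robot, y to its left, z up, the work surface at z = 0. Lengths are in mm, angles in degrees, forces in N, time in s.
With the tool pointing down it reaches from about 275 to 750 mm from the base axis. Payload 10.2 kg.
Tool frame: the origin (TCP) lies between the finger pads; the fingertips stand 22 mm ahead of it and the grasp point (between the pads) lies 3 mm ahead of it; z points along the fingers, y is the line along which they close (so a half turn about z gives the same grasp; the last joint's range is limited). The gripper opens to 88 mm and grips with 3 to 60 N. Pads are 18 mm wide; open, the fingers measure 123 mm over their backs; the gripper's body (75 mm by 187 mm) begins 45 mm behind the grasp point.
Start: joints at [61.627, 17.928, 85.812, -0, 76.261, -12.8], TCP at [140.957, 505.73, 260.72] pointing down, gripper open.
Joint ranges: [-168.41, 168.41], [-55.51, 124.54], [10.69, 146.95], [-70.63, 250.63], [1, 178], [-165.06, 165.06]. Speed limits (degrees/s): [136.94, 136.94, 172.46, 180, 180, 180].

INTERFACE

Orientations are given as a 3x3 rotation matrix whose columns are the frame's x, y, z axes.
In Python, from station import robot gives the robot as it stands.
- The arm moves only by the tool jog_arm, never from a script. Its argument "targets" is a list that holds one entry, the list of rows, each a list of 7 numbers: the shift along the tool's x, y, z in mm, then the turn, a rotation vector about the tool's x, y, z in rad, then the gripper command: -1 is fully open, 1 is shut, values between are in proportion. A call has 1 to 8 rows; each row shifts and turns the commanded pose from where the row before left it, along the tool's axes as they then stand; what a row does not reach is not made up. A row lasts 1/10 s, in which the tool goes at most 50 mm and 8.59 degrees, less where a joint would pass 70% of its speed; a pose out of reach is approached as far as the arm can. A call is refused whole if a number of a shift passes 50 or a number of a turn 0.15, either way. A call with a gripper value outside its range is refused whole. The fingers move at their own pace and stop on an object; the grip force is fixed at half the most. Time passes only in rows, so rows that do not move let the fingers close. It gives the time, the measured TCP pose, the force, the opening and the grip force at its end, in the units of the state.
- robot.get_obs(): the state, without advancing time (a new reading comes with each control period).
- robot.get_image(name): name is "scene" or "top" or "wrist"; returns (picture, depth): 420x560x3 uint8, red, green, blue; 420x560 float32, mm along the optical axis (not along the pixel's ray), 0 where there is no reading.
- robot.get_calibration(name): a dict with "mtx" (3x3 intrinsics, pixels), "rvec" (rotation vector, rad) and "tvec" (3), from world to camera coordinates, as OpenCV has them. Camera axes: x right, y down, z forward; pixel columns grow to the right and rows downward; lengths in mm; the calibration is good to about 2 mm. A picture is of the moment at which its call begins: read the wrist's pose just before it. get_calibration takes no time and is no camera call; for the wrist camera it gives the pose at the moment of the call.
- robot.sign_off(): hands the job in; it is judged then, once.
Trained networks look in the newest picture that a camera, given by its name, has taken for a name from the list of things; names that differ only in an ending like _2 or _b are one class to them, and where a whole thing is asked for, a point or a joint stands for the part that bears it (a point fixed in the world has none). Each returns a list of dicts, best first, with "conf" (0 to 1); they miss things now and then, are a little off and sometimes report something else, mostly with a low value. They report only what shows in the picture. A call takes as long as a camera call. They do not tell look-alikes from the thing itself.
- robot.search_frame(camera, target): "location" ([column, row] as shares, 0 to 1, of the picture: columns of its width, rows of its height, amid what is visible of it).
- robot.silhouettes(camera, target): "mask" (420x560 bool, what is visible of it) and "location" ([column, row] as shares, 0 to 1, of the picture: columns of its width, rows of its height, amid what is visible of it).
- robot.pinpoint(camera, target): "location" ([column, row] as shares, 0 to 1, of the picture: columns of its width, rows of its height: a listed point, or the origin of a listed thing).
The state is a dict: "time": time; "joint_pos": joint angles; "dq": joint speeds; "tau": joint torques, N m; "eef_pos": TCP position; "tcp_rot": TCP orientation; "ft_force": force on the tool from outside, world axes, zero at the start; "ft_torque": the same for the moment, N m; "grip_width": opening from 0.0 (shut) to 1.0 (fully open); "grip_force": force on a finger pad.
Only numpy, scipy, OpenCV 4.12 (cv2) and the standard library are available. Lean on these libraries where they do the work, as an engineer would, in place of code of your own. Each camera call takes 0.05 s, during which the arm holds its last target. There are 200 camera calls.

TASK

Turn the rotary table one click counter-clockwise (the red grip on its hub is there for that), so that the roofless brick house clicks in at the orange pointer. Then pick up the terracotta roof, best by its white turret, bring it across the rack of model trees without hitting the rack, and finish while still holding the roof level, centred and square over the house (either way round), about 10 mm above the walls and never touching anything on the rotary table, so that I can brush glue into the gap. Leave everything else on the bench where it is.

Things in the scene. Friction and masses are not known exactly. Their poses are not given: they have to be found in the camera images.
- rotary (a joint): Angle of the disc in rad, growing counter-clockwise seen from above. A spring detent (at most about 0.15 N m) draws it into clicks at 0, 1.257 and 2.513, 72 degrees apart; let go nearer to one click than the next, it settles there by itself. At the start it is at or near click 0; at click 1.257 the brick house stands at the orange pointer.
- knob_grip (a point): Centre of the red bar grip on the rotary table's hub, on the turning axis, 112 mm above the bench. The bar is 52 mm long along this point's x axis, 16 mm wide along its y axis, 38 mm tall (90 to 128 mm above the bench), and turns with the disc. The other models on the disc reach at most 67 mm above the bench.
- rotary_base: Rotary table: fixed base with an orange pointer block (28 mm tall) 158 mm from the turning axis along the base's -x axis, roughly towards the robot. Its aluminium disc is 284 mm across, top 25 mm above the bench, with five plots 100 mm from the axis: the roofless brick house, three flat-roofed houses, one of bushes. Origin on the axis at bench height.
- wall_top (a point): Centre of the open top of the brick-coloured model house on the disc, level with the top of its walls, 67 mm above the bench. The house has four walls and no roof: 64 mm long along this point's x axis, 46 mm wide (y axis, radial to the disc), 42 mm tall, walls 4 mm thick. At the start it stands one click clockwise of the pointer.
- roof: Loose terracotta gable roof, 60 to 130 g: flat underside 76 mm long (x axis, along the ridge) by 58 mm wide (y), ridge 23 mm up. Amid the ridge stands a white turret 32 mm long (x) by 22 mm wide (y), its top 54 mm above the underside: grip it across the 22 mm, fingertips 22 mm or more above the underside. Origin at the centre of the underside.
- block: Fixed pale wooden block 90 by 70 mm, 50 mm tall, on which the roof rests at the start; origin at the centre of its underside.
- tree_rack: Fixed black tray of model fir trees, 300 mm long (x axis) by 75 mm wide (y axis), tray 50 mm tall, trees up to 122 mm above the bench; it stands between the roof's block and the rotary table. Origin at the centre of its underside.
- glue_tub: Bystander: white glue tub with red cap, 84 mm across, 115 mm tall; origin at the centre of its underside.
- paint_pot: Bystander: small pot with blue cap, 40 mm across, 50 mm tall; origin at the centre of its underside.
- amber_jar: Bystander: amber glass jar with black cap, 52 mm across, 75 mm tall; origin at the centre of its underside.
- screwdriver: Bystander: screwdriver lying on the bench; its x axis runs from handle to tip.
- glue_brush: Bystander: brush lying on the bench near the robot; its x axis runs from handle to bristles.
- weight: Bystander: brass weight with a small knob, 40 mm across, 54 mm tall; origin at the centre of its underside.
- mug: Bystander: blue mug, 76 mm across without its handle, 85 mm tall; origin at the centre of its underside.
Mind the look-alikes: they are no part of the job. What is shaped like the block but green, turquoise or yellow is not meant.

How it is judged (in metres and radians):
On the way, in this order (a step that is already met when the one before it is completed fails the run):
1. the rotary table is indexed: the brick house rests in the click at the pointer (value of joint rotary between 1.1866 and 1.3266 rad and velocity of joint rotary between -0.1 and 0.1 rad/s), for 0.2 s.
2. the roof is lifted clear of its block (z of roof in the frame of block above 0.08 m and contact force between the fingers and roof above 0.5 N), for 0.1 s.
At the end, for the whole second after the job is handed in: The disc rests within 0.07 rad of the 1.257 click; the gripper still holds the roof, at rest, its underside 4 to 18 mm above the wall tops, centred within 7 mm, square to the house within 0.1 rad (either way round), level within 0.09 rad, touching nothing on the rotary table (all of step 1 and horizontal distance between roof and wall_top below 0.007 m and z of roof in the frame of wall_top between 0.004 and 0.018 m and angle between the x axis of roof and the x axis of wall_top, either way round below 0.1 rad and angle between roof's own z axis and vertical below 0.09 rad and contact force between the fingers and roof above 0.5 N and contact force between roof and rotary_base below 0.1 N and linear speed of roof below 0.02 m/s); the arm keeps its last pose, push and grip.
It fails at once if the roof touches something on the rotary table (contact force between roof and rotary_base above 0.5 N).
It fails at once if the tree rack is hit by the roof or the robot (contact force between any of roof, the arm, the fingers and tree_rack above 2 N).
It fails at once if a bystander is moved more than 30 mm (distance of any of glue_tub, paint_pot, amber_jar, screwdriver, glue_brush, weight, mug from where it was at the start of the episode above 0.03 m).
It also fails if it takes over 61 s, if anything falls off the work surface, if the arm or the gripper's body presses on something with over 40 N, if the wrist force passes 120 N, or if a joint passes its speed limit or range.

## Working session

There is one attempt and no reset: what is moved stays moved. The work goes in short steps, Python scripts to look and compute and a tool call to move; the robot and the scene stay as the last step left them, time stands still between calls to the robot, and variables do not carry over. Pictures are saved under pics/ and viewed, at most 10 in all, crops included, and the job is handed in when it is done.

Besides the shell and the picture viewer there is one more tool, called after "Emit:" as name([rows], argument=value, ...), one row to a line, values as JSON. jog_arm: Moves the arm, as the interface text tells. Its arguments: {"type":"object","properties":{"targets":{"type":"array"}},"required":["targets"]}

```bash
mkdir -p pics; ls; cat > h.py <<'E'
import numpy as np, cv2
from station import robot
def cal(n):
    c=robot.get_calibration(n); R=cv2.Rodrigues(np.array(c["rvec"],float))[0]
    return np.array(c["mtx"],float),R,np.array(c["tvec"],float).ravel()
def cloud(n,d):
    K,R,t=cal(n); v,u=np.mgrid[0:420,0:560]
    p=np.stack([(u-K[0,2])/K[0,0]*d,(v-K[1,2])/K[1,1]*d,d],-1)
    return (p-t)@R
def at_z(n,loc,z):
    K,R,t=cal(n); ray=R.T@np.array([(loc[0]*560-K[0,2])/K[0,0],(loc[1]*420-K[1,2])/K[1,1],1]); c=-R.T@t
    return c+ray*(z-c[2])/ray[2]
def save(n,im): cv2.imwrite("pics/"+n+".png",im[...,::-1])
E
python3 - <<'E'
from h import *
a,d=robot.get_image("top"); b,_=robot.get_image("scene")
save("top",a); save("scene",b)
for t,z in dict(knob_grip=112,rotary_base=0,wall_top=67,roof=50,block=0,tree_rack=0,glue_tub=0,mug=0,amber_jar=0,paint_pot=0,weight=0).items():
    for r in robot.pinpoint("top",t)[:4]: print(t,round(r["conf"],2),(np.array(r["location"])*[560,420]).round(),at_z("top",r["location"],z).round(1))
K,R,t=cal("top");print((-R.T@t).round())
E
```

```text
pics
knob_grip 0.84 [358. 181.] [ 571.5 -182.4  112. ]
knob_grip 0.71 [325. 191.] [539.3 -83.  112. ]
knob_grip 0.54 [418. 247.] [ 379.  -362.1  112. ]
knob_grip 0.29 [187. 144.] [669.4 338.  112. ]
rotary_base 0.79 [349. 183.] [ 588.9 -173.5    0. ]
wall_top 0.71 [180. 180.] [567.1 362.8  67. ]
wall_top 0.67 [325. 193.] [540.1 -87.9  67. ]
roof 0.82 [176. 179.] [573.7 378.   50. ]
roof 0.41 [234. 125.] [755.6 205.6  50. ]
block 0.77 [178. 184.] [567.2 380.1   0. ]
block 0.63 [203. 220.] [453.3 295.8   0. ]
block 0.58 [165. 294.] [215.6 400.7   0. ]
tree_rack 0.73 [245. 190.] [554.1 163.6   0. ]
glue_tub 0.93 [419. 250.] [ 379.2 -396.5    0. ]
mug 0.55 [235. 124.] [776.7 205.1   0. ]
amber_jar 0.8 [275. 120.] [793.3  72.5   0. ]
amber_jar 0.67 [419. 249.] [ 380.1 -396.5    0. ]
amber_jar 0.27 [213. 263.] [317.6 256.1   0. ]
paint_pot 0.69 [283. 233.] [420.5  38.4   0. ]
paint_pot 0.63 [277. 118.] [801.5  66.4   0. ]
weight 0.64 [130. 201.] [506.2 533.8   0. ]
weight 0.26 [188. 142.] [709.  357.8   0. ]
[ 258.   70. 1558.]
```

View pics/top.png

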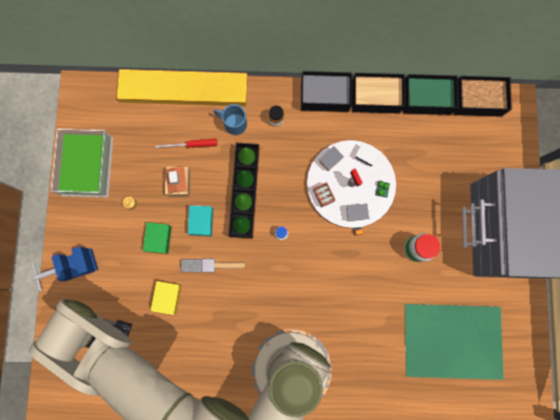

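View pics/scene.png

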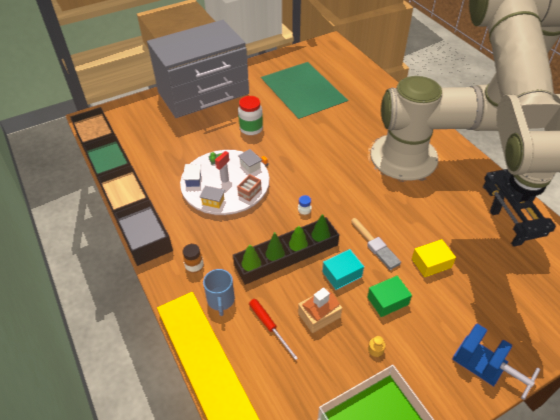

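Top view: the roof with its white turret is on the pale block at (176,180). The roofless house is at (324,194), the red grip at (356,178) and the orange pointer at (358,232). The rack spans (245,145) to (240,237). The green, turquoise and yellow blocks are decoys. There is only one red grip and one roof. Next I'll measure from the depth image.

```bash
cat >> h.py <<'E'
def rect(p):
    (c,(w,h),a)=cv2.minAreaRect(np.ascontiguousarray(p[:,:2],np.float32)); 
    if w<h: w,h,a=h,w,a+90
    return np.round(c,1),round(w,1),round(h,1),round((a+90)%180-90,1)
E
python3 - <<'E'
from h import *
a,d=robot.get_image("top"); P=cloud("top",d); hsv=cv2.cvtColor(a,cv2.COLOR_RGB2HSV).astype(int)
H,S,V=hsv[...,0],hsv[...,1],hsv[...,2]; x,y,z=np.moveaxis(P,-1,0)
near=lambda c,r:(np.hypot(x-c[0],y-c[1])<r)&(d>0)
red=((H<6)|(H>174))&(S>180)&near((580,-175),60)&(z>85)
print("knob",red.sum(),rect(P[red]),np.median(z[red]))
disc=near((580,-175),180)&(z>18)&(z<34)&(S<60); print("disc",cv2.minEnclosingCircle(P[disc][:,:2].astype(np.float32)),np.median(z[disc]))
org=near((430,-185),40)&(z>15)&(H<15)&(S>150); print("ptr",org.sum(),P[org].mean(0) if org.any() else 0, )
ho=near((539,-87),55)&(z>55); print("house",rect(P[ho]),np.median(z[ho]))
tu=near((570,373),50)&(z>92); print("turret",tu.sum(),rect(P[tu]),np.median(z[tu]))
ro=near((570,373),65)&(z>47)&(z<120);print("roof",rect(P[ro]))
ra=near((554,163),200)&(z>40)&(z<125)&(V<60)&(np.abs(y-163)<60);print("rack",rect(P[ra]),z[near((554,163),100)].max())
E
```

```text
knob 70 (array([ 581.3, -174.9]), 43.9, 14.0, 24.7) 126.19965562410638
disc ((583.3206787109375, -174.15711975097656), 142.4772186279297) 24.491538734950574
ptr 17 [ 426.57761485 -196.41440699   24.73394732]
house (array([538.7, -85.1]), 64.3, 46.9, 25.9) 64.17745547112916
turret 86 (array([570. , 379.7]), 34.1, 22.1, 10.3) 103.3653169321222
roof (array([569.1, 379. ]), 87.6, 69.7, 2.1)
rack (array([547.3, 165.5]), 298.2, 71.3, -2.0) 126.39880899566866
```

```bash
cat >> h.py <<'E'
def state():
    o=robot.get_obs(); R=np.array(o["tcp_rot"]); p=np.array(o["eef_pos"])
    print("t",o["time"],"tcp",p.round(1),"yaw_x",np.degrees(np.arctan2(R[1,0],R[0,0])).round(2),"z",R[:,2].round(3),"q",np.round(o["joint_pos"],1),"g",o["grip_width"],o["grip_force"],"F",np.round(o["ft_force"],1),np.round(o["ft_torque"],2)); return p,R
def togo(target):
    p,R=state(); print("shift in tool axes",(R.T@(np.array(target)-p)).round(1))
E
python3 - <<'E'
from h import *
p,R=state(); togo((582,-174.5,260))
K,Rc,t=cal("wrist"); print("cam in tool",(R.T@(-Rc.T@t-p)).round(),(R.T@Rc[2]).round(2),K[0,0])
E
```

```text
t 0.7 tcp [140.9 505.7 260.7] yaw_x 164.43 z [-0. -0. -1.] q [ 61.6  17.9  85.8  -0.   76.3 -12.8] g 0.9985051998833047 0.0 F [ 0.5 -0.1  0.2] [ 0.01 -0.01 -0.04]
t 0.7 tcp [140.9 505.7 260.7] yaw_x 164.43 z [-0. -0. -1.] q [ 61.6  17.9  85.8  -0.   76.3 -12.8] g 0.9985051998833047 0.0 F [ 0.5 -0.1  0.2] [ 0.01 -0.01 -0.04]
shift in tool axes [-607.5 -536.8    0.7]
cam in tool [  73.   -0. -124.] [-0.28 -0.    0.96] 312.7247874437418
```

```bash
cat >> h.py <<'E'
def rows(target,yaw,n):
    "rows of the tool jog towards a position and yaw of tool x, tool pointing down"
    p,R=state(); y0=np.degrees(np.arctan2(R[1,0],R[0,0])); dy=(yaw-y0); dw=(np.array(target)-p)/n
    for i in range(n):
        a=np.radians(y0+dy*i/n); c,s=np.cos(a),np.sin(a)
        print([round(v,1) for v in (c*dw[0]+s*dw[1], s*dw[0]-c*dw[1], -dw[2])],"rz",round(-np.radians(dy)/n,4))
E
python3 -c "
from h import *
rows((582,-174.5,260),25,24)"
```

```text
t 0.7 tcp [140.9 505.7 260.7] yaw_x 164.43 z [-0. -0. -1.] q [ 61.6  17.9  85.8  -0.   76.3 -12.8] g 0.9985051998833047 0.0 F [ 0.5 -0.1  0.2] [ 0.01 -0.01 -0.04]
[np.float64(-25.3), np.float64(-22.4), np.float64(0.0)] rz 0.1014
[np.float64(-27.4), np.float64(-19.7), np.float64(0.0)] rz 0.1014
[np.float64(-29.3), np.float64(-16.8), np.float64(0.0)] rz 0.1014
[np.float64(-30.8), np.float64(-13.8), np.float64(0.0)] rz 0.1014
[np.float64(-32.1), np.float64(-10.6), np.float64(0.0)] rz 0.1014
[np.float64(-33.0), np.float64(-7.3), np.float64(0.0)] rz 0.1014
[np.float64(-33.6), np.float64(-3.9), np.float64(0.0)] rz 0.1014
[np.float64(-33.8), np.float64(-0.5), np.float64(0.0)] rz 0.1014
[np.float64(-33.6), np.float64(2.9), np.float64(0.0)] rz 0.1014
[np.float64(-33.2), np.float64(6.3), np.float64(0.0)] rz 0.1014
[np.float64(-32.4), np.float64(9.7), np.float64(0.0)] rz 0.1014
[np.float64(-31.2), np.float64(12.9), np.float64(0.0)] rz 0.1014
[np.float64(-29.8), np.float64(16.0), np.float64(0.0)] rz 0.1014
[np.float64(-28.0), np.float64(18.9), np.float64(0.0)] rz 0.1014
[np.float64(-25.9), np.float64(21.7), np.float64(0.0)] rz 0.1014
[np.float64(-23.6), np.float64(24.2), np.float64(0.0)] rz 0.1014
[np.float64(-21.0), np.float64(26.4), np.float64(0.0)] rz 0.1014
[np.float64(-18.3), np.float64(28.4), np.float64(0.0)] rz 0.1014
[np.float64(-15.3), np.float64(30.1), np.float64(0.0)] rz 0.1014
[np.float64(-12.2), np.float64(31.5), np.float64(0.0)] rz 0.1014
[np.float64(-8.9), np.float64(32.6), np.float64(0.0)] rz 0.1014
[np.float64(-5.6), np.float64(33.3), np.float64(0.0)] rz 0.1014
[np.float64(-2.2), np.float64(33.7), np.float64(0.0)] rz 0.1014
[np.float64(1.3), np.float64(33.8), np.float64(0.0)] rz 0.1014
```

Emit:
jog_arm([
  [[-25,-22,0,0,0,0.1,-1],[-27,-20,0,0,0,0.1,-1],[-29,-17,0,0,0,0.1,-1],[-31,-14,0,0,0,0.1,-1],[-32,-11,0,0,0,0.1,-1],[-33,-7,0,0,0,0.1,-1],[-34,-4,0,0,0,0.1,-1],[-34,0,0,0,0,0.1,-1]],
])

```text
time: 1.5
eef_pos: [289.1, 278.1, 260.9]
tcp_rot: [[-0.475, 0.88, 0.001], [0.88, 0.475, 0.0], [-0.0, 0.001, -1.0]]
ft_force: [0.9, 0.3, 0.0]
grip_width: 1.0
grip_force: 0.0
```

Emit:
jog_arm([
  [[-34,3,0,0,0,0.1,-1],[-33,6,0,0,0,0.1,-1],[-32,10,0,0,0,0.1,-1],[-31,13,0,0,0,0.1,-1],[-30,16,0,0,0,0.1,-1],[-28,19,0,0,0,0.1,-1],[-26,22,0,0,0,0.1,-1],[-24,24,0,0,0,0.1,-1]],
])

```text
time: 2.3
eef_pos: [440.2, 53.3, 260.8]
tcp_rot: [[0.301, 0.954, 0.0], [0.954, -0.301, -0.0], [0.0, 0.0, -1.0]]
ft_force: [0.1, 1.2, -0.3]
grip_width: 1.002
grip_force: 0.0
```

Emit:
jog_arm([
  [[-21,26,0,0,0,0.1,-1],[-18,28,0,0,0,0.1,-1],[-15,30,0,0,0,0.1,-1],[-12,31,0,0,0,0.1,-1],[-9,33,0,0,0,0.1,-1],[-6,33,0,0,0,0.1,-1],[-2,34,0,0,0,0.1,-1],[0,30,0,0,0,0.13,-1]],
])

```text
time: 3.1
eef_pos: [589.3, -166.2, 260.5]
tcp_rot: [[0.907, 0.421, -0.0], [0.421, -0.907, 0.0], [-0.0, -0.0, -1.0]]
ft_force: [-0.3, -0.5, 0.5]
grip_width: 0.995
grip_force: 0.0
```

```bash
cat >> h.py <<'E'
def wrist(name=None):
    a,d=robot.get_image("wrist"); P=cloud("wrist",d)
    if name: save(name,a)
    h=cv2.cvtColor(a,cv2.COLOR_RGB2HSV).astype(int)
    return a,d,P,h[...,0],h[...,1],h[...,2]
E
python3 - <<'E'
from h import *
state(); a,d,P,H,S,V=wrist("w1"); z=P[...,2]
red=((H<6)|(H>174))&(S>180)&(z>118)&(z<135)&(d>0)
print("knob",red.sum(),rect(P[red]),np.median(z[red]))
ho=(np.hypot(P[...,0]-539,P[...,1]+85)<55)&(z>58)&(z<80)&(d>0);print("house",rect(P[ho]))
E
```

```text
t 3.1 tcp [ 589.3 -166.2  260.5] yaw_x 24.92 z [-0.  0. -1.] q [-26.7  29.2  69.4  -0.   81.4  38.4] g 0.9953526810719426 0.0 F [-0.3 -0.5  0.5] [-0.04  0.15  0.02]
knob 0 (array([0., 0.]), 0.0, 0.0, 0.0) nan
house (array([541.8, -91.2]), 64.5, 46.7, 25.5)
  return _methods._mean(a, axis=axis, dtype=dtype,
  ret = ret.dtype.type(ret / rcount)
```

View pics/w1.png

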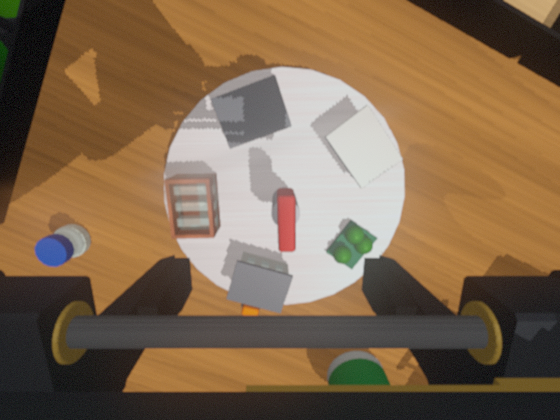

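The wrist view shows the red grip at (286,220), nearly in line with the tool. The house is at (192,206), the pointer at (250,311) and the paint pot at (60,245). My colour mask missed the grip, so I'll recheck it.

```bash
python3 - <<'E'
from h import *
a,d,P,H,S,V=wrist(); z=P[...,2]
print(H[220,286],S[220,286],V[220,286],d[220,286],P[220,286].round(1),P[206,192].round(1), P[120,330].round(1))
red=((H<8)|(H>172))&(S>150)&(np.hypot(*(np.mgrid[0:420,0:560]-np.array([220,286])[:,None,None]))<45)
for lo in (0,105,118):
    m=red&(z>lo)&(d>0)
    if m.any(): print(m.sum(),rect(P[m]),np.median(z[m]))
D=(S<40)&(z>19)&(z<31)&(d>0);print("disc",cv2.minEnclosingCircle(P[D][:,:2].astype(np.float32)))
E
```

```text
1 143 207 267.9502 [ 588.3 -176.9  126.9] [540.7 -88.8  53.9] [ 685.3 -187.6   24.5]
31 (array([ 568.9, -179.3]), 20.4, 9.5, 54.2) 127.85715821210087
31 (array([ 568.9, -179.3]), 20.4, 9.5, 54.2) 127.85715821210087
31 (array([ 568.9, -179.3]), 20.4, 9.5, 54.2) 127.85715821210087
disc ((593.012451171875, -81.16340637207031), 236.1981964111328)
```

```bash
python3 - <<'E'
from h import *
a,d,P,H,S,V=wrist(); z=P[...,2]
m=((H<8)|(H>172))&(S>110)&(z>118)&(z<135)&(d>0)
print(m.sum(),rect(P[m]),np.median(P[m],0))
r=np.hypot(P[...,0]-584,P[...,1]+174)
D=(S<60)&(z>19)&(z<31)&(r<165)&(d>0);p=P[D][:,:2]
print("disc",cv2.minEnclosingCircle(p.astype(np.float32)))
ho=(np.hypot(P[...,0]-541,P[...,1]+90)<55)&(z>60)&(z<75)&(d>0);print("house",rect(P[ho]))
E
```

```text
857 (array([ 584.6, -175.7]), 49.1, 13.8, 25.8) [ 585.62375113 -175.05932888  128.14845581]
disc ((583.41650390625, -175.72303771972656), 141.98883056640625)
house (array([538.7, -86.3]), 64.5, 47.2, 26.3)
```

```bash
python3 -c "
from h import *
rows((584,-175.5,120),26.2,1)"
```

```text
t 3.25 tcp [ 588.8 -165.9  259.9] yaw_x 25.13 z [-0.001  0.    -1.   ] q [-26.7  29.2  69.6  -0.   81.3  38.2] g 1.003759718476932 0.0 F [ 0.3  1.1 -0.9] [ 0.03  0.11 -0.06]
[np.float64(-8.4), np.float64(6.6), np.float64(139.9)] rz -0.0187
```

Emit:
jog_arm([
  [[-8.5,6.5,20,0,0,-0.02,-1],[0,0,30,0,0,0,-1],[0,0,30,0,0,0,-1],[0,0,30,0,0,0,-1],[0,0,20,0,0,0,-1],[0,0,10,0,0,0,-1],[0,0,0,0,0,0,-1],[0,0,0,0,0,0,0]],
])

```text
time: 4.05
eef_pos: [584.0, -174.2, 121.9]
tcp_rot: [[0.896, 0.444, 0.001], [0.444, -0.896, -0.001], [0.001, 0.001, -1.0]]
ft_force: [0.8, -1.1, -0.3]
grip_width: 0.934
grip_force: 0.0
```

Emit:
jog_arm([
  [[0,0,0,0,0,0,0.5],[0,0,0,0,0,0,1],[0,0,0,0,0,0,1],[0,0,0,0,0,0,1],[0,0,0,0,0,0,1],[0,0,0,0,0,0,1]],
])

```text
time: 4.65
eef_pos: [583.7, -174.3, 120.8]
tcp_rot: [[0.896, 0.444, 0.0], [0.444, -0.896, -0.0], [0.0, 0.0, -1.0]]
ft_force: [0.7, -0.9, 0.0]
grip_width: 0.389
grip_force: 0.0
```

Emit:
jog_arm([
  [[0,0,0,0,0,0,1],[0,0,0,0,0,0,1],[0,0,0,0,0,0,1],[0,0,0,0,0,0,1]],
])

```text
time: 5.05
eef_pos: [585.1, -177.2, 120.7]
tcp_rot: [[0.897, 0.443, 0.005], [0.443, -0.897, -0.006], [0.002, 0.007, -1.0]]
ft_force: [10.5, -14.9, -9.3]
grip_width: 0.178
grip_force: 30.1
```

Emit:
jog_arm([
  [[0,3,0,0,0,0,1],[0,0,0,0,0,0,1],[0,0,0,0,0,-0.05,1],[0,0,0,0,0,-0.1,1],[0,0,0,0,0,-0.1,1],[0,0,0,0,0,-0.1,1],[0,0,0,0,0,-0.1,1]],
])

```text
time: 5.75
eef_pos: [585.1, -177.2, 120.7]
tcp_rot: [[0.611, 0.792, 0.0], [0.792, -0.611, -0.001], [-0.0, 0.001, -1.0]]
ft_force: [1.1, -2.1, -2.2]
grip_width: 0.181
grip_force: 30.0
```

Emit:
jog_arm([
  [[0,0,0,0,0,-0.1,1],[0,0,0,0,0,-0.1,1],[0,0,0,0,0,-0.1,1],[0,0,0,0,0,-0.1,1],[0,0,0,0,0,-0.1,1],[0,0,0,0,0,-0.1,1],[0,0,0,0,0,-0.1,1],[0,0,0,0,0,-0.1,1]],
])

```text
time: 6.55
eef_pos: [584.8, -177.1, 120.7]
tcp_rot: [[-0.143, 0.99, -0.0], [0.99, 0.143, -0.0], [-0.0, -0.0, -1.0]]
ft_force: [-1.5, -3.0, -0.6]
grip_width: 0.182
grip_force: 30.0
```

```bash
python3 - <<'E'
from h import *
state()
E
```

```text
t 6.55 tcp [ 584.8 -177.1  120.7] yaw_x 98.2 z [-0. -0. -1.] q [-27.8  36.2  79.7  -0.   64.1 -36. ] g 0.1824704138422253 30.006692851893604 F [-1.5 -3.  -0.6] [-0.28  0.08 -0.04]
```

Emit:
jog_arm([
  [[0,0,0,0,0,0,1],[0,0,0,0,0,0,-1],[0,0,0,0,0,0,-1],[0,0,0,0,0,0,-1],[0,0,0,0,0,0,-1],[0,0,0,0,0,0,-1],[0,0,0,0,0,0,-1],[0,0,0,0,0,0,-1]],
])

```text
time: 7.35
eef_pos: [585.0, -177.0, 120.7]
tcp_rot: [[-0.138, 0.99, -0.0], [0.99, 0.138, 0.0], [0.0, -0.0, -1.0]]
ft_force: [0.1, -0.2, 0.0]
grip_width: 0.789
grip_force: 0.0
```

Emit:
jog_arm([
  [[0,0,-10,0,0,0,-1],[0,0,-30,0,0,0,-1],[0,0,-40,0,0,0,-1],[0,0,-40,0,0,0,-1],[0,0,-20,0,0,0,-1],[0,0,0,0,0,0,-1]],
])

```text
time: 7.95
eef_pos: [585.7, -177.3, 264.6]
tcp_rot: [[-0.139, 0.99, 0.006], [0.99, 0.139, -0.003], [-0.004, 0.005, -1.0]]
ft_force: [0.3, -0.8, 0.4]
grip_width: 1.003
grip_force: 0.0
```

```bash
python3 - <<'E'
from h import *
state()
a,d,P,H,S,V=wrist("w2"); z=P[...,2]
m=((H<8)|(H>172))&(S>110)&(z>118)&(z<135)&(d>0)
print(rect(P[m]))
r=np.hypot(P[...,0]-584,P[...,1]+174)
D=(S<60)&(z>19)&(z<31)&(r<165)&(d>0)
print("disc",cv2.minEnclosingCircle(P[D][:,:2].astype(np.float32)))
ho=(np.hypot(P[...,0]-486,P[...,1]+190)<50)&(z>60)&(z<75)&(d>0);print("house",ho.sum(),rect(P[ho]))
rows((570,379,260),100.3,22)
E
```

```text
t 7.95 tcp [ 585.7 -177.3  264.6] yaw_x 97.97 z [ 0.006 -0.003 -1.   ] q [-27.8  28.8  69.4   0.   81.4 -35.8] g 1.0034571586174186 0.0 F [ 0.3 -0.8  0.4] [-0.08  0.08  0.01]
(array([ 583.1, -177.3]), 47.8, 13.3, -81.8)
disc ((582.9760131835938, -177.5386505126953), 141.83505249023438)
house 938 (array([ 484.1, -191.8]), 64.0, 46.6, -81.8)
t 8.0 tcp [ 585.2 -177.1  262. ] yaw_x 97.96 z [ 0.002 -0.001 -1.   ] q [-27.8  28.9  69.6  -0.   81.3 -35.8] g 1.0017519797515433 0.0 F [-0.5 -0.6 -0.2] [-0.04  0.08 -0.01]
[np.float64(25.1), np.float64(2.8), np.float64(0.1)] rz -0.0019
[np.float64(25.1), np.float64(2.9), np.float64(0.1)] rz -0.0019
[np.float64(25.1), np.float64(2.9), np.float64(0.1)] rz -0.0019
[np.float64(25.1), np.float64(3.0), np.float64(0.1)] rz -0.0019
[np.float64(25.1), np.float64(3.0), np.float64(0.1)] rz -0.0019
[np.float64(25.1), np.float64(3.1), np.float64(0.1)] rz -0.0019
[np.float64(25.1), np.float64(3.1), np.float64(0.1)] rz -0.0019
[np.float64(25.1), np.float64(3.1), np.float64(0.1)] rz -0.0019
[np.float64(25.1), np.float64(3.2), np.float64(0.1)] rz -0.0019
[np.float64(25.1), np.float64(3.2), np.float64(0.1)] rz -0.0019
[np.float64(25.1), np.float64(3.3), np.float64(0.1)] rz -0.0019
[np.float64(25.1), np.float64(3.3), np.float64(0.1)] rz -0.0019
[np.float64(25.1), np.float64(3.4), np.float64(0.1)] rz -0.0019
[np.float64(25.1), np.float64(3.4), np.float64(0.1)] rz -0.0019
[np.float64(25.0), np.float64(3.5), np.float64(0.1)] rz -0.0019
[np.float64(25.0), np.float64(3.5), np.float64(0.1)] rz -0.0019
[np.float64(25.0), np.float64(3.6), np.float64(0.1)] rz -0.0019
[np.float64(25.0), np.float64(3.6), np.float64(0.1)] rz -0.0019
[np.float64(25.0), np.float64(3.7), np.float64(0.1)] rz -0.0019
[np.float64(25.0), np.float64(3.7), np.float64(0.1)] rz -0.0019
[np.float64(25.0), np.float64(3.7), np.float64(0.1)] rz -0.0019
[np.float64(25.0), np.float64(3.8), np.float64(0.1)] rz -0.0019
```

House indexed: its yaw is 98.2° and it sits at (486,-191.5) in TCP terms, correcting for the known hub axis. Now over to the roof.

```bash
python3 - <<'E'
from h import *
rows((570,379,255),190.3,24)
E
```

```text
t 8.0 tcp [ 585.2 -177.1  262. ] yaw_x 97.96 z [ 0.002 -0.001 -1.   ] q [-27.8  28.9  69.6  -0.   81.3 -35.8] g 1.0017519797515433 0.0 F [-0.5 -0.6 -0.2] [-0.04  0.08 -0.01]
[np.float64(23.0), np.float64(2.6), np.float64(0.3)] rz -0.0672
[np.float64(22.8), np.float64(4.1), np.float64(0.3)] rz -0.0672
[np.float64(22.5), np.float64(5.6), np.float64(0.3)] rz -0.0672
[np.float64(22.1), np.float64(7.1), np.float64(0.3)] rz -0.0672
[np.float64(21.5), np.float64(8.6), np.float64(0.3)] rz -0.0672
[np.float64(20.9), np.float64(10.0), np.float64(0.3)] rz -0.0672
[np.float64(20.2), np.float64(11.4), np.float64(0.3)] rz -0.0672
[np.float64(19.4), np.float64(12.7), np.float64(0.3)] rz -0.0672
[np.float64(18.5), np.float64(14.0), np.float64(0.3)] rz -0.0672
[np.float64(17.5), np.float64(15.2), np.float64(0.3)] rz -0.0672
[np.float64(16.4), np.float64(16.4), np.float64(0.3)] rz -0.0672
[np.float64(15.3), np.float64(17.4), np.float64(0.3)] rz -0.0672
[np.float64(14.1), np.float64(18.4), np.float64(0.3)] rz -0.0672
[np.float64(12.8), np.float64(19.3), np.float64(0.3)] rz -0.0672
[np.float64(11.5), np.float64(20.1), np.float64(0.3)] rz -0.0672
[np.float64(10.1), np.float64(20.9), np.float64(0.3)] rz -0.0672
[np.float64(8.7), np.float64(21.5), np.float64(0.3)] rz -0.0672
[np.float64(7.2), np.float64(22.0), np.float64(0.3)] rz -0.0672
[np.float64(5.7), np.float64(22.5), np.float64(0.3)] rz -0.0672
[np.float64(4.2), np.float64(22.8), np.float64(0.3)] rz -0.0672
[np.float64(2.7), np.float64(23.0), np.float64(0.3)] rz -0.0672
[np.float64(1.1), np.float64(23.2), np.float64(0.3)] rz -0.0672
[np.float64(-0.4), np.float64(23.2), np.float64(0.3)] rz -0.0672
[np.float64(-2.0), np.float64(23.1), np.float64(0.3)] rz -0.0672
```

Emit:
jog_arm([
  [[23,3,0,0,0,-0.067,-1],[23,4,0,0,0,-0.067,-1],[22.5,5.5,0,0,0,-0.067,-1],[22,7,0,0,0,-0.067,-1],[21.5,8.5,0,0,0,-0.067,-1],[21,10,0,0,0,-0.067,-1],[20,11.5,0,0,0,-0.067,-1],[19.5,12.5,0,0,0,-0.067,-1]],
])

```text
time: 8.8
eef_pos: [579.1, 9.3, 259.0]
tcp_rot: [[-0.627, 0.779, -0.003], [0.779, 0.627, 0.001], [0.002, -0.002, -1.0]]
ft_force: [-0.4, 0.1, -0.3]
grip_width: 0.999
grip_force: 0.0
```

Emit:
jog_arm([
  [[18.5,14,0,0,0,-0.067,-1],[17.5,15,0,0,0,-0.067,-1],[16.5,16.5,0,0,0,-0.067,-1],[15.5,17.5,0,0,0,-0.067,-1],[14,18.5,0,0,0,-0.067,-1],[13,19.5,0,0,0,-0.067,-1],[11.5,20,0,0,0,-0.067,-1],[10,21,0,0,0,-0.067,-1]],
])

```text
time: 9.6
eef_pos: [574.4, 195.0, 258.9]
tcp_rot: [[-0.937, 0.35, -0.003], [0.35, 0.937, -0.0], [0.003, -0.001, -1.0]]
ft_force: [0.6, -0.0, 0.9]
grip_width: 1.0
grip_force: 0.0
```

Emit:
jog_arm([
  [[8.5,21.5,0,0,0,-0.067,-1],[7,22,0,0,0,-0.067,-1],[5.5,22.5,0,0,0,-0.067,-1],[4,23,0,0,0,-0.067,-1],[2.5,23,0,0,0,-0.067,-1],[1,23,0,0,0,-0.067,-1],[-0.5,23,0,0,0,-0.067,-1],[-2,18,0,0,0,-0.067,-1]],
])

```text
time: 10.4
eef_pos: [571.7, 375.3, 258.6]
tcp_rot: [[-0.984, -0.179, -0.003], [-0.179, 0.984, -0.001], [0.003, -0.001, -1.0]]
ft_force: [1.2, -0.7, -0.0]
grip_width: 1.0
grip_force: 0.0
```

```bash
python3 - <<'E'
from h import *
state()
a,d,P,H,S,V=wrist("w3"); z=P[...,2]; r=np.hypot(P[...,0]-570,P[...,1]-378)
tu=(r<45)&(z>96)&(z<112)&(d>0); print("turret",tu.sum(),rect(P[tu]),np.median(z[tu]))
sl=(r<70)&(z>52)&(z<112)&(d>0)&(S>60); print("roof",rect(P[sl]),np.median(H[sl]))
bl=(r<75)&(z>44)&(z<112)&(d>0); print("block+roof",rect(P[bl]))
E
```

```text
t 10.4 tcp [571.7 375.3 258.6] yaw_x -169.72 z [-0.003 -0.001 -1.   ] q [ 23.5  39.5  52.9   0.   87.8 -76.8] g 0.9995859014602885 0.0 F [ 1.2 -0.7 -0. ] [-0.01 -0.01  0.01]
turret 818 (array([571. , 379.8]), 32.0, 21.3, 10.3) 103.56057983060539
roof (array([571.4, 379.5]), 76.3, 60.2, 10.0) 13.0
block+roof (array([572.3, 379.3]), 90.1, 70.0, 2.1)
```

View pics/w3.png

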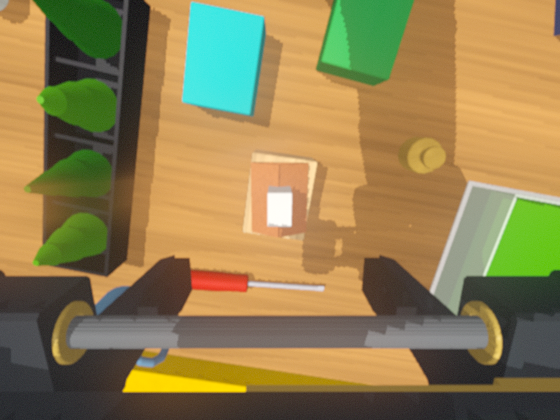

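Turret at (279,209), with its axis in line with the tool (10.3°). The roof sits cleanly on the pale block, the screwdriver at (260,283) is clear of it, and the rack is off to the left. Descending.

```bash
python3 - <<'E'
from h import *
rows((570.8,381.3,102),-169.7,1)
E
```

```text
t 10.45 tcp [571.2 377.3 258.3] yaw_x -169.43 z [-0.003 -0.    -1.   ] q [ 23.6  39.6  52.8   0.1  87.8 -76.9] g 1.0029673580141651 0.0 F [0.4 2.4 0.4] [0.11 0.01 0.04]
[np.float64(-0.3), np.float64(4.0), np.float64(156.3)] rz 0.0047
```

Emit:
jog_arm([
  [[-0.5,3.7,20,0,0,0,-1],[0,0,40,0,0,0,-1],[0,0,40,0,0,0,-1],[0,0,30,0,0,0,-1],[0,0,18,0,0,0,-1],[0,0,8,0,0,0,-1],[0,0,0,0,0,0,-1],[0,0,0,0,0,0,-1]],
])

```text
time: 11.25
eef_pos: [572.5, 377.8, 105.6]
tcp_rot: [[-0.985, -0.175, 0.001], [-0.175, 0.985, 0.0], [-0.001, 0.0, -1.0]]
ft_force: [-0.5, 0.2, 0.2]
grip_width: 0.998
grip_force: 0.0
```

```bash
python3 - <<'E'
from h import *
rows((570.8,381.3,102),-169.7,1)
E
```

```text
t 11.25 tcp [572.5 377.8 105.6] yaw_x -169.94 z [ 0.001  0.    -1.   ] q [ 23.7  46.1  64.1  -0.   69.7 -76.4] g 0.9983677707910881 0.0 F [-0.5  0.2  0.2] [ 0.01 -0.04  0.04]
[np.float64(1.1), np.float64(3.7), np.float64(3.6)] rz -0.0041
```

Emit:
jog_arm([
  [[1,3.5,3.5,0,0,0,-1],[0,0,0,0,0,0,0],[0,0,0,0,0,0,0.4],[0,0,0,0,0,0,0.4],[0,0,0,0,0,0,0.4],[0,0,0,0,0,0,0.4],[0,0,0,0,0,0,0.4],[0,0,0,0,0,0,0.4]],
])

```text
time: 12.05
eef_pos: [570.6, 381.1, 101.2]
tcp_rot: [[-0.985, -0.175, -0.0], [-0.175, 0.985, -0.0], [0.0, -0.0, -1.0]]
ft_force: [0.9, 0.3, -0.1]
grip_width: 0.387
grip_force: 0.0
```

Emit:
jog_arm([
  [[0,0,0,0,0,0,1],[0,0,0,0,0,0,1],[0,0,0,0,0,0,1],[0,0,0,0,0,0,1],[0,0,0,0,0,0,1],[0,0,0,0,0,0,1]],
])

```text
time: 12.65
eef_pos: [570.6, 381.1, 101.2]
tcp_rot: [[-0.985, -0.175, 0.0], [-0.175, 0.985, -0.0], [-0.0, -0.0, -1.0]]
ft_force: [0.8, -0.4, 0.4]
grip_width: 0.243
grip_force: 30.0
```

Emit:
jog_arm([
  [[0,0,-10,0,0,0,1],[0,0,-15,0,0,0,1],[0,0,-25,0,0,0,1],[0,0,-30,0,0,0,1],[0,0,-30,0,0,0,1],[0,0,-25,0,0,0,1],[0,0,-15,0,0,0,1],[0,0,0,0,0,0,1]],
])

```text
time: 13.45
eef_pos: [571.0, 381.5, 255.1]
tcp_rot: [[-0.984, -0.175, 0.005], [-0.175, 0.984, 0.002], [-0.006, 0.001, -1.0]]
ft_force: [-0.2, -0.3, -0.2]
grip_width: 0.245
grip_force: 30.0
```

```bash
python3 - <<'E'
from h import *
rows((486,-191.5,250),98.2-360+360-0 if 0 else 98.2-360,1)
p,R=state()
y0=np.degrees(np.arctan2(R[1,0],R[0,0]))%360
import h
n=32;dy=98.2-y0;dw=(np.array([486,-191.5,250])-p)/n
for i in range(n):
    a=np.radians(y0+dy*i/n);c,s=np.cos(a),np.sin(a);print(round(c*dw[0]+s*dw[1],1),round(s*dw[0]-c*dw[1],1),end=" | ")
print(dw[2],-np.radians(dy)/n)
E
```

```text
t 13.45 tcp [571.  381.5 255.1] yaw_x -169.89 z [ 0.005  0.002 -1.   ] q [ 24.   39.7  53.1   0.   86.9 -76.1] g 0.24490406984347093 29.99995364807546 F [-0.2 -0.3 -0.2] [0.08 0.05 0.01]
[np.float64(184.3), np.float64(-549.2), np.float64(5.1)] rz 1.6041
t 13.45 tcp [571.  381.5 255.1] yaw_x -169.89 z [ 0.005  0.002 -1.   ] q [ 24.   39.7  53.1   0.   86.9 -76.1] g 0.24490406984347093 29.99995364807546 F [-0.2 -0.3 -0.2] [0.08 0.05 0.01]
5.8 -17.2 | 4.9 -17.4 | 4.0 -17.7 | 3.1 -17.8 | 2.2 -18.0 | 1.3 -18.1 | 0.4 -18.1 | -0.5 -18.1 | -1.4 -18.0 | -2.3 -18.0 | -3.2 -17.8 | -4.1 -17.6 | -5.0 -17.4 | -5.8 -17.1 | -6.7 -16.8 | -7.5 -16.5 | -8.3 -16.1 | -9.1 -15.6 | -9.9 -15.2 | -10.6 -14.6 | -11.4 -14.1 | -12.1 -13.5 | -12.7 -12.9 | -13.3 -12.2 | -13.9 -11.5 | -14.5 -10.8 | -15.0 -10.1 | -15.5 -9.3 | -16.0 -8.5 | -16.4 -7.7 | -16.7 -6.9 | -17.1 -6.0 | -0.15946510298993388 0.0501268916681893
```

Emit:
jog_arm([
  [[6,-17,0,0,0,0.05,1],[5,-17.5,0,0,0,0.05,1],[4,-17.5,0,0,0,0.05,1],[3,-18,0,0,0,0.05,1],[2,-18,0,0,0,0.05,1],[1,-18,0,0,0,0.05,1],[0.5,-18,0,0,0,0.05,1],[-0.5,-18,0,0,0,0.05,1]],
])

```text
time: 14.25
eef_pos: [549.1, 237.4, 250.8]
tcp_rot: [[-0.975, 0.224, -0.001], [0.224, 0.975, -0.0], [0.001, -0.0, -1.0]]
ft_force: [0.1, -0.3, -0.9]
grip_width: 0.24
grip_force: 30.0
```

Emit:
jog_arm([
  [[-1.5,-18,0,0,0,0.05,1],[-2.5,-18,0,0,0,0.05,1],[-3,-18,0,0,0,0.05,1],[-4,-17.5,0,0,0,0.05,1],[-5,-17.5,0,0,0,0.05,1],[-6,-17,0,0,0,0.05,1],[-7,-17,0,0,0,0.05,1],[-7.5,-16.5,0,0,0,0.05,1]],
])

```text
time: 15.05
eef_pos: [528.4, 93.7, 250.8]
tcp_rot: [[-0.81, 0.586, -0.001], [0.586, 0.81, 0.0], [0.001, -0.0, -1.0]]
ft_force: [0.4, 0.3, 0.3]
grip_width: 0.24
grip_force: 30.0
```

Emit:
jog_arm([
  [[-8,-16,0,0,0,0.05,1],[-9,-15.5,0,0,0,0.05,1],[-10,-15,0,0,0,0.05,1],[-10.5,-14.5,0,0,0,0.05,1],[-11.5,-14,0,0,0,0.05,1],[-12,-13.5,0,0,0,0.05,1],[-13,-13,0,0,0,0.05,1],[-13.5,-12,0,0,0,0.05,1]],
])

```text
time: 15.85
eef_pos: [507.9, -49.1, 250.9]
tcp_rot: [[-0.518, 0.855, -0.001], [0.855, 0.518, 0.0], [0.001, -0.0, -1.0]]
ft_force: [-0.3, -0.5, -0.9]
grip_width: 0.248
grip_force: 30.0
```

Emit:
jog_arm([
  [[-14,-11.5,0,0,0,0.05,1],[-14.5,-11,0,0,0,0.05,1],[-15,-10,0,0,0,0.05,1],[-15.5,-9.5,0,0,0,0.05,1],[-16,-8.5,0,0,0,0.05,1],[-16.5,-7.5,0,0,0,0.05,1],[-16,-6.5,0,0,0,0.05,1],[-14,-5,0,0,0,0.05,1]],
])

```text
time: 16.65
eef_pos: [487.9, -188.6, 250.9]
tcp_rot: [[-0.144, 0.99, -0.0], [0.99, 0.144, 0.0], [0.0, -0.0, -1.0]]
ft_force: [0.5, 0.3, -1.1]
grip_width: 0.247
grip_force: 30.0
```

Emit:
jog_arm([
  [[0,0,0,0,0,0,1],[0,0,0,0,0,0,1]],
])

```text
time: 16.85
eef_pos: [488.2, -187.6, 251.1]
tcp_rot: [[-0.147, 0.989, -0.0], [0.989, 0.147, 0.0], [0.0, -0.0, -1.0]]
ft_force: [-0.4, 0.6, -0.1]
grip_width: 0.249
grip_force: 30.0
```

```bash
python3 - <<'E'
from h import *
rows((486,-191.5,128.5),98.2,1)
a,d,P,H,S,V=wrist("w4"); z=P[...,2]; p=robot.get_obs()["eef_pos"]
tu=(np.hypot(P[...,0]-p[0],P[...,1]-p[1])<60)&(z>150)&(z<270)&(d>0)&(S>60)&(H<25); print("roof",tu.sum(),rect(P[tu]),z[tu].min(),z[tu].max())
m=((H<8)|(H>172))&(S>110)&(z>118)&(z<135)&(d>0);print("knob",m.sum(),rect(P[m]))
E
```

```text
t 16.85 tcp [ 488.2 -187.6  251.1] yaw_x 98.46 z [-0.  0. -1.] q [-33.9  18.1  87.    0.   74.9 -42.3] g 0.24851931456949122 29.99997470062226 F [-0.4  0.6 -0.1] [-0.04  0.02  0.05]
[np.float64(-3.5), np.float64(-2.8), np.float64(122.6)] rz 0.0045
roof 7005 (array([ 487.6, -185.8]), 71.6, 60.0, -81.3) 201.13837514926885 269.9964475204089
knob 1126 (array([ 583.1, -176.3]), 49.3, 14.9, -81.6)
```

View pics/w4.png

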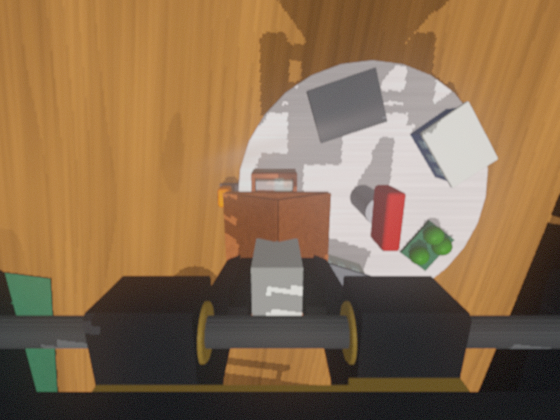

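The held roof is level with its ridge in line with the house, whose far wall shows at (272,180). Descending in two stages.

Emit:
jog_arm([
  [[-3.5,-3,0,0,0,0.004,1],[0,0,20,0,0,0,1],[0,0,25,0,0,0,1],[0,0,25,0,0,0,1],[0,0,20,0,0,0,1],[0,0,10,0,0,0,1],[0,0,0,0,0,0,1],[0,0,0,0,0,0,1]],
])

```text
time: 17.7
eef_pos: [486.2, -191.9, 152.1]
tcp_rot: [[-0.143, 0.99, 0.001], [0.99, 0.143, -0.001], [-0.001, 0.001, -1.0]]
ft_force: [0.6, 0.2, 0.7]
grip_width: 0.245
grip_force: 30.0
```

```bash
python3 - <<'E'
from h import *
rows((486,-191.5,128.5),98.2,1)
E
```

```text
t 17.7 tcp [ 486.2 -191.9  152.1] yaw_x 98.22 z [ 0.001 -0.001 -1.   ] q [-34.4  24.   94.5  -0.   61.4 -42.6] g 0.24450986549205378 29.99988100491464 F [0.6 0.2 0.7] [-0.07  0.07 -0.05]
[np.float64(0.5), np.float64(-0.2), np.float64(23.6)] rz 0.0003
```

Emit:
jog_arm([
  [[0.5,0,8,0,0,0,1],[0,0,6,0,0,0,1],[0,0,4,0,0,0,1],[0,0,2,0,0,0,1],[0,0,0,0,0,0,1],[0,0,0,0,0,0,1],[0,0,0,0,0,0,1]],
])

```text
time: 18.4
eef_pos: [485.9, -191.4, 131.4]
tcp_rot: [[-0.143, 0.99, 0.0], [0.99, 0.143, -0.0], [-0.0, 0.0, -1.0]]
ft_force: [-0.7, 0.3, -0.3]
grip_width: 0.244
grip_force: 30.0
```

```bash
python3 - <<'E'
from h import *
rows((486,-191.5,128.5),98.2,1)
a,d,P,H,S,V=wrist("w5"); z=P[...,2]; b,_=robot.get_image("scene")
save("s5",cv2.resize(b[130:230,150:300],None,fx=5,fy=5,interpolation=cv2.INTER_CUBIC))
m=((H<8)|(H>172))&(S>110)&(z>118)&(z<135)&(d>0);print("knob",rect(P[m]))
E
```

```text
t 18.4 tcp [ 485.9 -191.4  131.4] yaw_x 98.2 z [ 0. -0. -1.] q [-34.4  25.6  95.7  -0.   58.7 -42.6] g 0.24417138488892115 29.999908064492047 F [-0.7  0.3 -0.3] [-0.1   0.03  0.  ]
[np.float64(-0.1), np.float64(0.1), np.float64(2.9)] rz -0.0001
knob (array([ 582.5, -171.5]), 39.7, 16.9, -81.0)
```

View pics/s5.png

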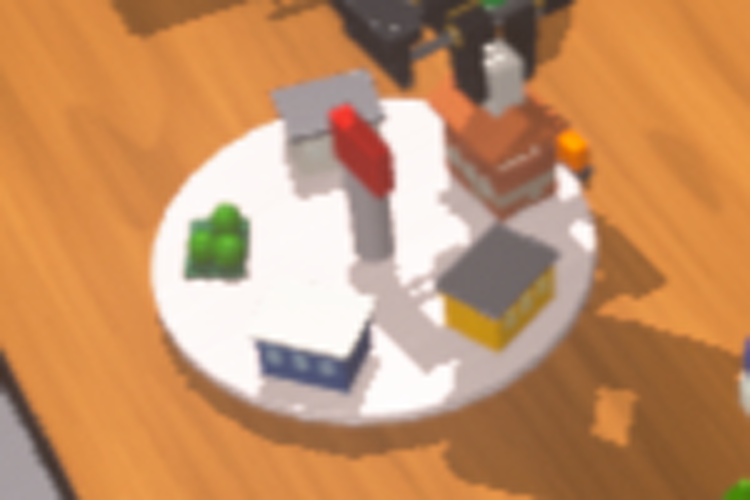

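View pics/w5.png

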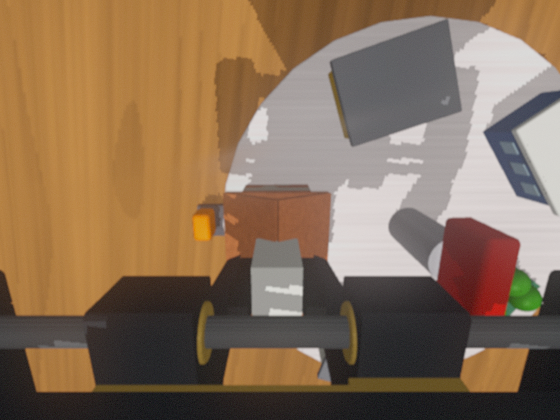

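The roof is centred and square: the wall sliver spans columns 247–312 under a roof spanning 224–329. The gap is about 13 mm, so I'll lower 2.5 mm and let it settle.

Emit:
jog_arm([
  [[0,0,1.5,0,0,0,1],[0,0,1,0,0,0,1],[0,0,0,0,0,0,1],[0,0,0,0,0,0,1],[0,0,0,0,0,0,1],[0,0,0,0,0,0,1]],
])

```text
time: 19.1
eef_pos: [485.8, -191.3, 128.7]
tcp_rot: [[-0.143, 0.99, 0.0], [0.99, 0.143, -0.0], [-0.0, 0.0, -1.0]]
ft_force: [0.4, -0.8, 0.7]
grip_width: 0.246
grip_force: 30.0
```

```bash
python3 - <<'E'
from h import *
p,R=state()
if np.linalg.norm(p-[486,-191.5,129])<3: print(robot.sign_off())
E
```

```text
t 19.1 tcp [ 485.8 -191.3  128.7] yaw_x 98.19 z [ 0. -0. -1.] q [-34.4  25.8  95.8   0.   58.3 -42.6] g 0.2461514543905943 29.999893214553595 F [ 0.4 -0.8  0.7] [-0.09  0.03 -0.01]
the job is handed in; nothing more can be done
None
```

The job was handed in at 19.1 s: the table is turned one click so the house is at the pointer, and the roof is held level, centred and square about 10 mm above its walls (by my measurements; the sign-off returned no verdict).

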